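Hang the bit caddy and sight its stud in the sprung mirror

TASK

Hang the drill bit caddy by its handle over both prongs of the hook stand, with its round stud facing the mirror side, and let go of it. Then take the mirror by the grip on its top, turn it against its spring until the bench camera sees the stud reflected near the middle of the mirror, and finish while still holding the mirror steady at that angle. Leave the other things on the bench where they are.

Things in the scene. Friction and masses are not known exactly. Their poses are not given: they have to be found in the camera images.
- caddy: Drill bit caddy, loose, 0.13 to 0.24 kg: grey plastic block 84 (x) x 40 (y) x 55 (z) mm, with four short bits at its ends (up to z = 77 mm, at x = +-37, y = +-12 mm) and a rigid handle over it, 141 mm high with its finger tab. Origin: centre of the underside; z up. It starts upright on the bench, turned up to 0.6 rad from the world axes.
- caddy_bar (a point): middle of the underside of the handle's bar (caddy frame 0, 0, 103 mm), axes as the caddy. Bar 68 mm along x, 8 mm thick (y), z 103 to 111 mm, on two uprights 8 mm thick at x = +-30 mm: the opening below it is 52 mm wide (x), 48 mm high (z 55 to 103), open through along y.
- caddy_tab (a point): middle of the top of the black finger tab on the handle's bar (caddy frame 0, 0, 141 mm), axes as the caddy. Tab 12 (x) x 20 (y) x 30 mm (z 111 to 141): pinch it from above, fingers closing along x.
- stud (a point): the marker: centre of the face of the round steel stud, 20 mm across, 4 mm proud, on the caddy's -y face (caddy frame 0, -24, 36 mm); axes as the caddy
- hook: Hook stand, fixed: foot 120 x 110 x 10 mm (y -5 to 105 mm), flat post 44 mm wide (x), front face at y = 44 mm, top at z = 142 mm; two prongs stick out of it towards -y. Origin: on the bench below the seat; z up; turned up to 0.25 rad from the world axes. The mirror stands 0.3 to 0.47 m away on its -y side.
- hook_seat (a point): middle of the seat between the prongs at the height of their tops (stand frame 0, 0, 130 mm), axes as the stand. The prongs are 8 mm round bars at x = +-14 mm, level (tops z = 130 mm) from the post to y = -18 mm, then turned up to tips at y = -30 mm, tops z = 142 mm. The caddy's bar lies across both, between post and tips, caddy x along the stand's x.
- mirror_stand: Fixed unit of mirror and bench camera on a black foot plate 215 x 80 x 8 mm. Origin: on the bench on the mirror's upright pivot axis; x points to the camera, z up; turned up to 0.3 rad from the world axes. The camera is a grey box 40 x 50 x 36 mm, top at z = 84 mm, centred 152 mm from the pivot, its lens looking back at the mirror.
- pivot (a point): middle of the mirror's face, 65 mm above the bench, on the pivot axis (which lies in the face)
- lens (a point): middle of the camera lens' front, 120 mm from the pivot along the unit's x, also 65 mm high
- mirror (a joint): mirror angle about its upright axis, 0 to 1.4 rad, anticlockwise from above. At 0 the face looks straight at the camera; a spring (0.06 N m per rad) brings it back there when let go. Mirror 78 wide x 74 high mm. The camera sees the stud in the middle of the mirror when the face's normal halves the angle at the pivot between lens and stud.
- mirror_grip (a point): top of the mirror's grip, on the pivot axis, 136 mm above the bench; axes turn with the mirror, x the normal of its face. Grip: black upright bar 36 mm long (y, along the face), 10 mm thick (x), 32 mm high (z 104 to 136 mm): pinch it from above, fingers closing along x.
- sight (a point): point in the air 100 mm from the pivot on the camera's line of sight after reflection at the middle of the mirror, 65 mm high; x along that line away from the mirror, z up. It turns with the flat brass pointer under the mirror (72 mm long, 10 to 16 mm above the bench), which is geared to turn twice the mirror's angle and so points along that line.
- screwdriver: bystander: stubby screwdriver lying, about 100 mm, 32 mm thick; origin under the joint of handle and shaft
- ratchet: bystander: black ratchet lying, about 185 mm long; origin under its shaft
- dish: bystander: white ceramic dish of washers, 92 mm across, 24 mm high; origin under its centre
- fuse_box: bystander: fuse box with clip lid, 94 x 134 x 60 mm; origin under its centre
Not all that is in view belongs to the job. Leave any orange look-alike of the caddy alone.

How it is judged:
By the outcome, as a careful person would: the job done as asked, in the order asked, and still so for the second after the job is handed in, while the arm keeps its last pose, push and grip.
It also fails if it takes over 48 s, if anything falls off the work surface, if the arm or the gripper's body presses on something with over 40 N, if the wrist force passes 120 N, or if a joint passes its speed limit or range.

ROBOT

A 6-joint arm with a two-finger parallel gripper is mounted at the origin on the work surface. World frame = base frame: x ahead of the robot, y to its left, z up, the work surface at z = 0. Lengths are in m, angles in rad, forces in N, time in s.
With the tool pointing down it reaches from about 0.225 to 0.875 m from the base axis. Payload 3.4 kg.
Tool frame: the origin (TCP) lies between the finger pads; the fingertips stand 11 mm ahead of it and the grasp point (between the pads) lies 8 mm behind it (tips_ahead is the distance from the TCP to the fingertips, in m); z points along the fingers, x is the direction in which the jaws open and shut, and the axes are right-handed (so a half turn about z gives the same grasp; the last joint's range is limited). The gripper opens to 85 mm and grips with 20 to 120 N. Pads are 22 mm wide; open, the fingers measure 114 mm over their backs; the gripper's body (76 mm by 85 mm) begins 54 mm behind the grasp point. The pads swing forward as they close: fully open they stand 13 mm farther back than shut.
Start: joints at [-1.343, 0.276, 1.505, -0, 1.361, -0.121], TCP at [0.197, -0.54, 0.242] pointing down, gripper open.
Joint ranges: [-2.89, 2.89], [-0.75, 2.08], [0.22, 2.7], [-1.18, 4.32], [0.11, 2.71], [-2.7, 2.7]. Speed limits (rad/s): [2.57, 2.57, 3.14, 3.14, 3.14, 3.14].

INTERFACE

Orientations are given as a unit quaternion [w, x, y, z].
In Python, from rig import get_state, get_image, sign_off, masks_of, tips_ahead gives the robot as it stands.
- The arm moves only by the tool play_rows, never from a script. Its argument "series" is a list of rows, each an object of numbers: "fingers": the closure, from -1 (fully open) to 1 (shut); "dx", "dy", "dz": the shift along the world's x, y, z in mm; "turn": the turn about the world's z in rad. A call has 1 to 20 rows; each row shifts and turns the pose as measured when the row begins; what a row does not reach is not made up. A row lasts 1/12 s, in which the tool goes at most 41.7 mm and 7.16 degrees, less where a joint would pass 70% of its speed; a pose out of reach is approached as far as the arm can. A call with a gripper value outside its range is refused whole. The fingers move at their own pace and stop on an object; "squeeze" is the grip in N (left out, the last holds). Time passes only in rows, so rows that do not move let the fingers close. It gives the time, the measured TCP pose, the force and the opening at its end, in the units of the state.
- get_state(): the state, without advancing time (a new reading comes with each control period).
- get_image(name): name is "scene" or "top" or "wrist"; returns a dict with "pixels" (480x640x3 uint8, red, green, blue), "vfov" (degrees; the focal length in pixels is half the picture's height over the tangent of half this angle, whatever the lens; pixels are square), "cx", "cy" (the principal point, pixels), "dist" ([k1, k2, p1, p2, k3] as OpenCV has them; the pictures are not rectified), "rvec" (rotation vector, rad) and "tvec" (3), from world to camera coordinates, as OpenCV has them; the wrist camera has in their place "hand_eye" (4x4, takes a point from camera to tool coordinates, whose origin is the TCP and whose axes are the tool frame's). Camera axes: x right, y down, z forward; pixel columns grow to the right and rows downward; lengths in m; the calibration is good to about 2 mm. A picture is of the moment at which its call begins: read the wrist's pose just before it. There is no depth.
- sign_off(): hands the job in, once; it reports no verdict.
Trained networks look in a picture, given as the dict that the camera call returned (one of the last four; its "shot" number tells which), for a name from the list of things; names that differ only in an ending like _2 or _b are one class to them, and where a whole thing is asked for, a point or a joint stands for the part that bears it (a point fixed in the world has none). Each returns a list of dicts, best first, with "p" (0 to 1); they miss things now and then, are a little off and sometimes report something else, mostly with a low value. They report only what shows in the picture. A call takes as long as a camera call. They do not tell look-alikes from the thing itself.
- masks_of(picture, label): "region" (480x640 bool, what is visible of it) and "xy" ([column, row] in pixels, amid what is visible of it).
The state is a dict: "clock": time; "qpos": joint angles; "qd": joint speeds; "effort": joint torques, N m; "position": TCP position; "ee_rot": TCP orientation; "contact_force": force on the tool from outside, world axes, zero at the start; "moment": the same for the moment, N m; "width": finger opening in m.
Only numpy, scipy, OpenCV 4.12 (cv2) and the standard library are available. Lean on these libraries where they do the work, as an engineer would, in place of code of your own. Each camera call takes 0.05 s, during which the arm holds its last target. There are 200 camera calls.

## Working session

There is one attempt and no reset: what is moved stays moved. The work goes in short steps, Python scripts to look and compute and a tool call to move; the robot and the scene stay as the last step left them, time stands still between calls to the robot, and variables do not carry over. Pictures are saved under pics/ and viewed, about 8 in all and at most 12, crops included, and the job is handed in when it is done.

Besides the shell and the picture viewer there is one more tool, called by a JSON object that holds its "fn" and its "kwargs", one argument or row to a line. play_rows: Moves the arm, as the interface text tells. Its arguments: {"type":"object","properties":{"series":{"type":"array"},"squeeze":{"type":"number"}},"required":["series"]}

```bash
mkdir -p pics; cat > h.py <<'E'
import numpy as np, cv2
from rig import *
from scipy.spatial.transform import Rotation as R
def K(im):
    h=im['pixels'].shape[0]; f=h/2/np.tan(np.radians(im['vfov'])/2)
    return np.array([[f,0,im['cx']],[0,f,im['cy']],[0,0,1.]])
def pose(im,st=None):
    if 'rvec' in im:
        Rm=cv2.Rodrigues(np.array(im['rvec'],float))[0]; return Rm,np.array(im['tvec'],float)
    T=np.eye(4); q=st['ee_rot']; T[:3,:3]=R.from_quat([q[1],q[2],q[3],q[0]]).as_matrix(); T[:3,3]=st['position']
    C=np.linalg.inv(T@np.array(im['hand_eye'])); return C[:3,:3],C[:3,3]
def ray(im,px,z,st=None):
    Rm,t=pose(im,st); u=cv2.undistortPoints(np.array(px,float).reshape(-1,1,2),K(im),np.array(im['dist'],float))[:,0]
    d=np.c_[u,np.ones(len(u))]@Rm; c=-Rm.T@t
    return c+d*((z-c[2])/d[:,2])[:,None]
def proj(im,P,st=None):
    Rm,t=pose(im,st); return cv2.projectPoints(np.array(P,float).reshape(-1,3),cv2.Rodrigues(Rm)[0],t,K(im),np.array(im['dist'],float))[0][:,0]
def save(im,name): cv2.imwrite('pics/'+name,im['pixels'][...,::-1])
E
python3 - <<'E'
from h import *
s=get_state(); print(s['clock'],s['position'],s['ee_rot'],s['width'],tips_ahead)
T=get_image('top'); S=get_image('scene')
cv2.imwrite('pics/a.png',T['pixels'][...,::-1]);save(S,'b.png')
for n,im in(('top',T),('scene',S)):
    for l in ['caddy','caddy_tab','stud','hook','mirror_stand','mirror','mirror_grip','lens','screwdriver','ratchet','dish','fuse_box']:
        for r in masks_of(im,l):
            if r['p']>.3: print(n,l,round(r['p'],2),np.round(r['xy']),r['region'].sum())
E
```

```text
0.0 [ 0.19639415 -0.53989267  0.24144104] [-6.04072765e-04  8.19075699e-01 -5.73684728e-01 -6.83293326e-04] 0.08539457239673218 0.011
top caddy 0.6 [372. 157.] 1000
top caddy 0.56 [271. 215.] 815
top caddy 0.46 [171. 297.] 2874
top caddy_tab 0.93 [268. 215.] 952
top caddy_tab 0.67 [370. 155.] 1031
top stud 0.96 [275. 215.] 903
top stud 0.7 [374. 154.] 988
top stud 0.4 [367. 279.] 3874
top hook 0.89 [170. 293.] 2897
top mirror_stand 0.93 [372. 277.] 3937
top mirror_stand 0.64 [366. 302.] 90
top mirror_stand 0.48 [369. 309.] 217
top mirror 0.6 [366. 312.] 250
top mirror_grip 0.71 [314. 133.] 447
top mirror_grip 0.67 [367. 312.] 186
top mirror_grip 0.35 [272. 314.] 1445
top lens 0.79 [370. 276.] 3855
top screwdriver 0.64 [314. 130.] 461
top screwdriver 0.33 [170. 296.] 2873
top ratchet 0.63 [169. 178.] 823
top dish 0.76 [269. 318.] 1464
top fuse_box 0.72 [467. 310.] 3180
scene caddy 0.72 [368. 284.] 1187
scene caddy 0.62 [252. 301.] 1431
scene caddy 0.49 [306. 232.] 2820
scene caddy_tab 0.96 [251. 302.] 1379
scene caddy_tab 0.86 [362. 292.] 1138
scene stud 0.94 [366. 288.] 1125
scene stud 0.55 [251. 302.] 1360
scene hook 0.84 [474. 270.] 2183
scene mirror_stand 0.73 [303. 230.] 2730
scene mirror 0.74 [317. 200.] 713
scene mirror_grip 0.59 [320. 199.] 703
scene lens 0.72 [301. 230.] 2902
scene lens 0.45 [316. 200.] 693
scene screwdriver 0.95 [291. 349.] 507
scene ratchet 0.63 [455. 364.] 807
scene fuse_box 0.7 [246. 189.] 1933
```

View pics/a.png

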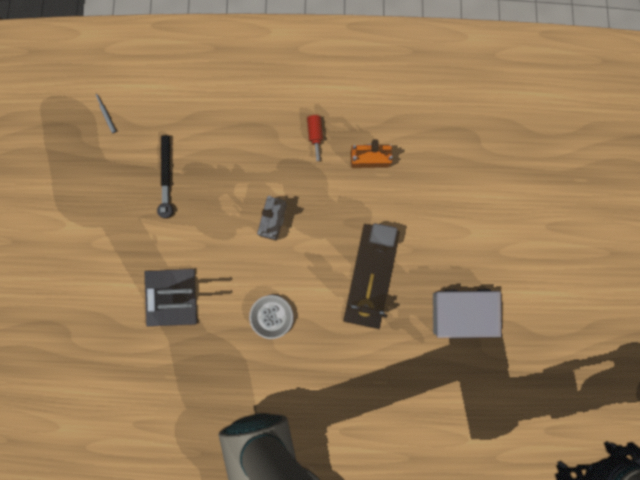

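View pics/b.png

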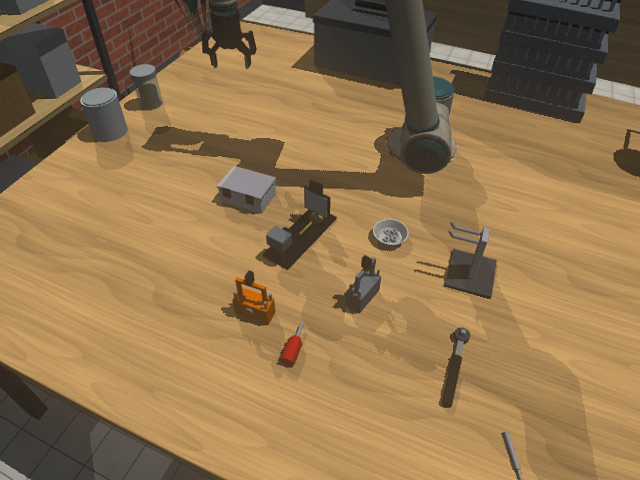

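The top view shows the grey caddy at (272,215), the orange look-alike at (372,155), the hook at (170,295) with its prongs pointing right, and the mirror at (367,310) with the camera at (384,235). Two things could be taken for the caddy: the grey block (272,215) and the orange one (372,155). The description says grey, so I choose (272,215).

```bash
python3 - <<'E'
from h import *
T=get_image('top'); S=get_image('scene')
f=lambda px,z:np.round(ray(T,px,z),3).tolist()
print('tab?',f([[267,214]],.141),'caddy body ends',f([[265,235],[277,200]],.05))
print('hook foot corners',f([[145,271],[196,268],[198,324],[147,326]],.01),'post top',f([[152,300]],.142))
print('mirror plate',f([[365,224],[402,230],[381,327],[344,321]],.008),'cam box',f([[372,225],[400,228],[396,248],[370,244]],.084))
print('dish',f([[271,317]],.02),'fuse',f([[467,313]],.06),'scr',f([[316,130]],.02))
a=T['pixels'][170:345,130:300]; a=cv2.resize(a,None,fx=2.8,fy=2.8,interpolation=3)
b=T['pixels'][210:345,320:420]; b=cv2.resize(b,None,fx=2.8,fy=2.8,interpolation=3)
c=S['pixels'][180:330,220:500]; c=cv2.resize(c,None,fx=2.8,fy=2.8,interpolation=3)
c=cv2.imwrite('pics/d.png',S['pixels'][0:1,0:1]) and c
o=np.zeros((600,800,3),np.uint8); 
a=cv2.resize(T['pixels'][170:345,130:410],(800,500),interpolation=3)
cv2.imwrite('pics/c.png',a[...,::-1]); 
E
```

```text
tab? [[0.622, 0.032, 0.141]] caddy body ends [[0.588, 0.044, 0.05], [0.662, 0.021, 0.05]]
hook foot corners [[0.509, 0.306, 0.01], [0.518, 0.195, 0.01], [0.399, 0.187, 0.01], [0.391, 0.298, 0.01]] post top [[0.453, 0.248, 0.142]]
mirror plate [[0.619, -0.165, 0.008], [0.608, -0.244, 0.008], [0.401, -0.202, 0.008], [0.412, -0.123, 0.008]] cam box [[0.61, -0.174, 0.084], [0.605, -0.23, 0.084], [0.565, -0.222, 0.084], [0.572, -0.17, 0.084]]
dish [[0.418, 0.03, 0.02]] fuse [[0.436, -0.373, 0.06]] scr [[0.82, -0.056, 0.02]]
```

View pics/c.png

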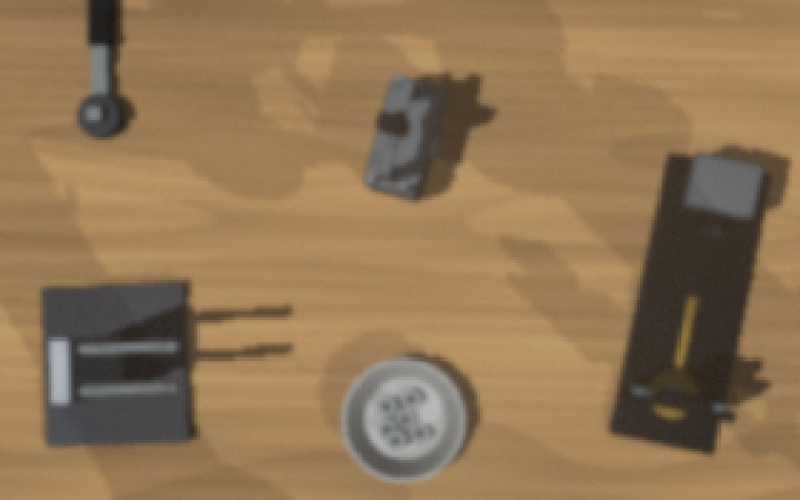

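{"fn": "play_rows", "kwargs": {
  "series": [
    {"fingers":-1,"dx":23,"dy":30,"dz":6,"turn":0.05},
    {"fingers":-1,"dx":23,"dy":30,"dz":6,"turn":0.05},
    {"fingers":-1,"dx":23,"dy":30,"dz":6,"turn":0.05},
    {"fingers":-1,"dx":23,"dy":30,"dz":6,"turn":0.05},
    {"fingers":-1,"dx":23,"dy":30,"dz":6,"turn":0.05},
    {"fingers":-1,"dx":23,"dy":30,"dz":6,"turn":0.05},
    {"fingers":-1,"dx":23,"dy":30,"dz":6,"turn":0.05},
    {"fingers":-1,"dx":23,"dy":30,"dz":6,"turn":0.05},
    {"fingers":-1,"dx":23,"dy":30,"dz":6,"turn":0.05},
    {"fingers":-1,"dx":23,"dy":30,"dz":6,"turn":0.05},
    {"fingers":-1,"dx":23,"dy":30,"dz":6,"turn":0.05},
    {"fingers":-1,"dx":23,"dy":30,"dz":0,"turn":0.05},
    {"fingers":-1,"dx":23,"dy":30,"dz":0,"turn":0.05},
    {"fingers":-1,"dx":23,"dy":30,"dz":0,"turn":0.05},
    {"fingers":-1,"dx":23,"dy":30,"dz":0,"turn":0.05},
    {"fingers":-1,"dx":23,"dy":30,"dz":0,"turn":0.05},
    {"fingers":-1,"dx":23,"dy":30,"dz":0,"turn":0.05},
    {"fingers":-1}
  ]
}}

```text
invalid input at $.series[17]: expected keys fingers, dx, dy, dz, turn
```

```bash
python3 - <<'E'
from h import *
s=get_state(); W=get_image('wrist'); S=get_image('scene')
print(s['clock'],np.round(s['position'],3),np.round(s['ee_rot'],3),np.round(s['qpos'],2),'\n',np.round(W['hand_eye'],3),W['vfov'])
for l in ['caddy','caddy_tab','stud']:
    for n,im in(('w',W),('s',S)):
        for r in masks_of(im,l):
            if r['p']>.3: print(n,l,round(r['p'],2),np.round(r['xy']),r['region'].sum())
Rm,t=pose(S);print('scenecam',-Rm.T@t)
o=np.zeros((480,800,3),np.uint8); o[:,:480]=cv2.resize(W['pixels'],(480,360)) .shape and cv2.copyMakeBorder(cv2.resize(W['pixels'],(480,360)),0,120,0,0,0)
o[:400,480:800]=cv2.resize(S['pixels'][245:320,335:395],(320,400),interpolation=3)
cv2.imwrite('pics/e.png',o[...,::-1])
E
```

```text
1.4 [ 0.197 -0.54   0.242] [ 0.     0.819 -0.574  0.   ] [-1.34  0.28  1.5  -0.    1.36 -0.12] 
 [[ 1.     0.001 -0.001  0.   ]
 [-0.001  0.96   0.278 -0.07 ]
 [ 0.001 -0.278  0.96  -0.132]
 [ 0.     0.     0.     1.   ]] 68.96217834147846
s caddy 0.77 [367. 286.] 1158
s caddy 0.74 [252. 298.] 1485
s caddy_tab 0.67 [365. 290.] 1169
s caddy_tab 0.61 [251. 301.] 1481
s stud 0.85 [363. 287.] 1145
s stud 0.8 [251. 304.] 1382
s stud 0.47 [312. 217.] 71
scenecam [1.27759618 0.21201806 0.92393645]
```

View pics/e.png

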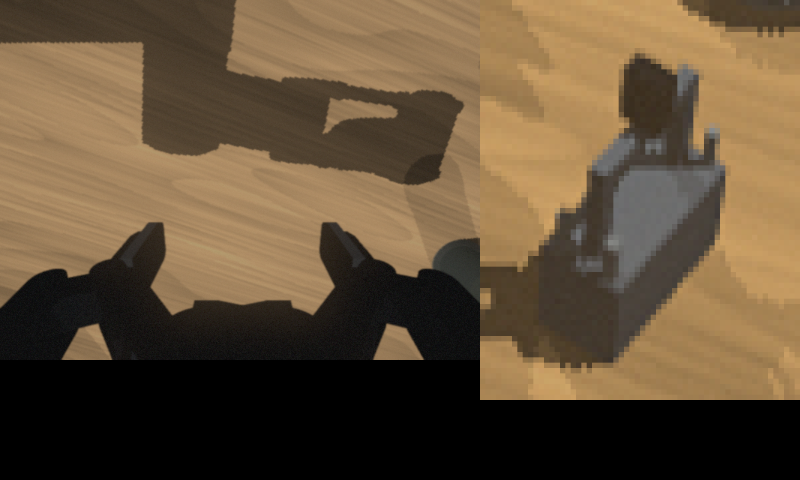

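The scene crop shows the caddy's +y-side face with no stud on it, so the stud is on its far side, facing the mirror. The caddy's yaw is therefore about -0.3. The first move call was refused, so I'm resending it with full keys.

{"fn": "play_rows", "kwargs": {
  "series": [
    {"fingers":-1,"dx":23,"dy":30,"dz":6,"turn":0.05},
    {"fingers":-1,"dx":23,"dy":30,"dz":6,"turn":0.05},
    {"fingers":-1,"dx":23,"dy":30,"dz":6,"turn":0.05},
    {"fingers":-1,"dx":23,"dy":30,"dz":6,"turn":0.05},
    {"fingers":-1,"dx":23,"dy":30,"dz":6,"turn":0.05},
    {"fingers":-1,"dx":23,"dy":30,"dz":6,"turn":0.05},
    {"fingers":-1,"dx":23,"dy":30,"dz":6,"turn":0.05},
    {"fingers":-1,"dx":23,"dy":30,"dz":6,"turn":0.05},
    {"fingers":-1,"dx":23,"dy":30,"dz":6,"turn":0.05},
    {"fingers":-1,"dx":23,"dy":30,"dz":6,"turn":0.05},
    {"fingers":-1,"dx":23,"dy":30,"dz":6,"turn":0.05},
    {"fingers":-1,"dx":23,"dy":30,"dz":0,"turn":0.05},
    {"fingers":-1,"dx":23,"dy":30,"dz":0,"turn":0.05},
    {"fingers":-1,"dx":23,"dy":30,"dz":0,"turn":0.05},
    {"fingers":-1,"dx":23,"dy":30,"dz":0,"turn":0.05},
    {"fingers":-1,"dx":23,"dy":30,"dz":0,"turn":0.05},
    {"fingers":-1,"dx":23,"dy":30,"dz":0,"turn":0.05},
    {"fingers":-1,"dx":0,"dy":0,"dz":0,"turn":0}
  ]
}}

```text
clock: 3.3
position: [0.5998, -0.0055, 0.3124]
ee_rot: [-0.0, 0.986, -0.168, 0.007]
contact_force: [-0.2, 0.5, -0.4]
width: 0.0853
```

```bash
python3 - <<'E'
from h import *
s=get_state(); W=get_image('wrist'); save(W,'f.png')
print(s['clock'],np.round(s['position'],3),np.round(s['ee_rot'],3),np.round(s['qpos'],2))
for l in ['caddy','caddy_tab','stud','hook','mirror_stand']:
        for r in masks_of(W,l):
            if r['p']>.3: print(l,round(r['p'],2),np.round(r['xy']),r['region'].sum())
m=masks_of(W,'caddy_tab')
E
```

```text
3.3 [ 0.6   -0.005  0.312] [-0.     0.986 -0.168  0.007] [-0.12  0.28  1.33 -0.    1.52  0.21]
caddy 0.83 [330. 160.] 2858
caddy 0.73 [491. 289.] 4383
caddy_tab 0.6 [490. 286.] 4264
stud 0.79 [490. 288.] 4346
stud 0.7 [329. 161.] 2947
hook 0.72 [113.  34.] 9758
hook 0.42 [240. 371.] 1826
mirror_stand 0.57 [300. 336.] 10014
```

View pics/f.png

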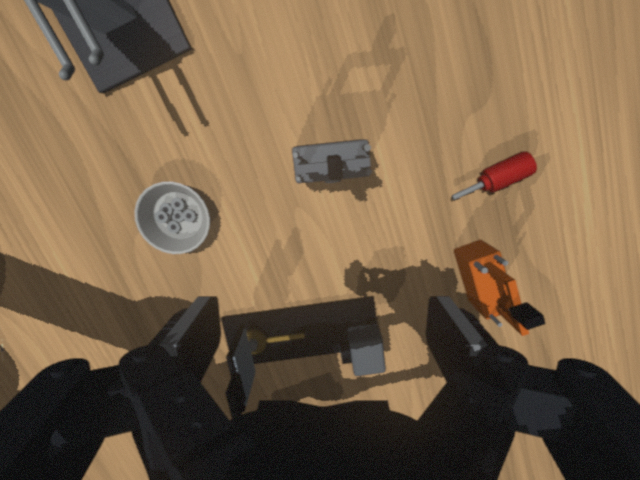

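The wrist view shows the grey caddy at (332,160), the hook prongs at the upper left, the mirror with its pointer at (250,345), and the orange look-alike at (495,290). Next I fit poses to the masks.

```bash
cat > fit.py <<'E'
from h import *
from scipy.optimize import minimize
def box(x0,x1,y0,y1,z0,z1): return np.array([[x,y,z] for x in(x0,x1) for y in(y0,y1) for z in(z0,z1)],float)/1000
M={'caddy':[box(-42,42,-20,20,0,55),box(-34,-26,-4,4,55,111),box(26,34,-4,4,55,111),box(-34,34,-4,4,103,111),box(-6,6,-10,10,111,141)]+[box(x-3,x+3,y-3,y+3,55,77) for x in(-37,37) for y in(-12,12)],
'hook':[box(-60,60,-5,105,0,10),box(-22,22,44,54,0,142)]+[box(x-4,x+4,-18,44,122,130) for x in(-14,14)]+[box(x-4,x+4,-30,-18,124,140) for x in(-14,14)],
'mirror_stand':[box(-35,180,-40,40,0,8),box(132,172,-25,25,48,84),box(140,164,-10,10,0,60)]}
def render(im,boxes,p,st):
    s=4; c,d=np.cos(p[2]),np.sin(p[2]); Rz=np.array([[c,-d,0],[d,c,0],[0,0,1]])
    img=np.zeros((480,640),np.uint8)
    for b in boxes:
        q=proj(im,b@Rz.T+[p[0],p[1],0],st); h=cv2.convexHull(q.astype(np.float32))
        cv2.fillConvexPoly(img,np.round(h*16).astype(np.int32),255,cv2.LINE_AA,4)
    return cv2.GaussianBlur(img.astype(np.float32)/255,(0,0),1.5)
def fit(label,views,p0,boxes=None):
    boxes=boxes or M[label]
    tg=[(im,st,cv2.GaussianBlur(m.astype(np.float32),(0,0),1.5)) for im,st,m in views]
    cost=lambda p:sum(((render(im,boxes,p,st)-m)**2).sum()/m.sum() for im,st,m in tg)
    best=None
    for k in range(3):
        r=minimize(cost,p0,method='Nelder-Mead',options=dict(initial_simplex=np.array([p0]+[np.array(p0)+e for e in np.diag([.012,.012,.1])]),xatol=1e-4,fatol=1e-5)); p0=r.x
    return np.round(r.x,4),round(r.fun,3)
def near(im,label,px,rad=30):
    c=[m for m in masks_of(im,label) if np.hypot(*(np.array(m['xy'])-px))<rad]
    return c[0]['region'] if c else None
E
python3 - <<'E'
from fit import *
s=get_state(); W=get_image('wrist'); T=get_image('top')
cw=near(W,'caddy',(332,160)); ct=near(T,'caddy',(272,215))
if cw is not None: print('caddy w',fit('caddy',[(W,s,cw)],[.622,.032,-.3]))
if ct is not None: print('caddy t',fit('caddy',[(T,None,ct)],[.622,.032,-.3]))
ht=near(T,'hook',(170,295)); 
if ht is not None: print('hook t',fit('hook',[(T,None,ht)],[.455,.20,.08]))
mt=near(T,'mirror_stand',(372,277))
if mt is not None: print('mir t',fit('mirror_stand',[(T,None,mt)],[.44,-.168,-.18]), mt.sum())
E
```

```text
caddy w (array([ 0.6256,  0.034 , -0.2406]), np.float64(0.019))
hook t (array([0.465 , 0.2083, 0.1843]), np.float64(0.48))
mir t (array([ 0.4396, -0.167 , -0.1832]), np.float64(0.009)) 3862
```

{"fn": "play_rows", "kwargs": {
  "series": [
    {"fingers":-1,"dx":13,"dy":20,"dz":-20,"turn":0.05},
    {"fingers":-1,"dx":13,"dy":20,"dz":-30,"turn":0.05},
    {"fingers":-0.4,"dx":0,"dy":0,"dz":-30,"turn":0},
    {"fingers":-0.4,"dx":0,"dy":0,"dz":-20,"turn":0},
    {"fingers":-0.4,"dx":0,"dy":0,"dz":0,"turn":0}
  ]
}}

```text
clock: 4.37
position: [0.6242, 0.0282, 0.2137]
ee_rot: [0.002, 0.993, -0.121, 0.011]
contact_force: [-0.1, -0.6, -0.6]
width: 0.0599
```

```bash
python3 - <<'E'
from fit import *
s=get_state(); W=get_image('wrist'); save(W,'g.png')
q=s['ee_rot'];print(np.round(s['position'],4),'ang',2*np.arctan2(q[2],q[1]),s['width'])
for m in masks_of(W,'caddy'): print(m['p'],m['xy'],m['region'].sum())
m=masks_of(W,'caddy')[0]
print(fit('caddy',[(W,s,m['region'])],[.6256,.034,-.24]))
E
```

```text
[0.6242 0.0282 0.2137] ang -0.24342044641051713 0.05985852030494449
0.9 [319.7, 210.5] 5849
0.77 [483.2, 331.4] 1506
(array([ 0.6262,  0.0335, -0.2391]), np.float64(0.012))
```

{"fn": "play_rows", "kwargs": {
  "series": [
    {"fingers":-0.4,"dx":2,"dy":6,"dz":-30,"turn":0},
    {"fingers":-0.4,"dx":0,"dy":0,"dz":-30,"turn":0},
    {"fingers":-0.4,"dx":0,"dy":0,"dz":-20,"turn":0},
    {"fingers":-0.4,"dx":0,"dy":0,"dz":-5,"turn":0},
    {"fingers":-0.4,"dx":0,"dy":0,"dz":0,"turn":0}
  ]
}}

```text
clock: 4.93
position: [0.6373, 0.0315, 0.1454]
ee_rot: [0.001, 0.992, -0.123, 0.028]
contact_force: [-0.4, 0.2, 0.5]
width: 0.0594
```

{"fn": "play_rows", "kwargs": {
  "series": [
    {"fingers":-0.4,"dx":-8,"dy":2,"dz":8,"turn":0},
    {"fingers":-0.4,"dx":0,"dy":0,"dz":15,"turn":0},
    {"fingers":-0.4,"dx":0,"dy":0,"dz":15,"turn":0},
    {"fingers":-0.4,"dx":0,"dy":0,"dz":0,"turn":0}
  ]
}}

```text
clock: 5.27
position: [0.6307, 0.0329, 0.1935]
ee_rot: [0.001, 0.992, -0.124, 0.033]
contact_force: [-0.1, -0.6, 1.8]
width: 0.0599
```

```bash
python3 -c "
from h import *
s=get_state();print(np.round(s['qpos'],4),np.round(s['qd'],3),np.round(s['position'],4),np.round(s['effort'],1),np.round(s['ee_rot'],4))"
```

```text
[-0.0544  0.3563  1.5109 -0.0069  1.2086  0.1957] [-0.003 -0.016  0.006 -0.002 -0.009  0.001] [0.6307 0.0329 0.1935] [ -0.  -43.3 -22.3  -0.    0.1  -0. ] [ 9.000e-04  9.918e-01 -1.236e-01  3.310e-02]
```

{"fn": "play_rows", "kwargs": {
  "series": [
    {"fingers":-0.4,"dx":0,"dy":0,"dz":0,"turn":0},
    {"fingers":-0.4,"dx":0,"dy":0,"dz":0,"turn":0},
    {"fingers":-0.4,"dx":0,"dy":0,"dz":0,"turn":0},
    {"fingers":-0.4,"dx":0,"dy":0,"dz":0,"turn":0}
  ]
}}

```text
clock: 5.6
position: [0.6318, 0.0328, 0.1992]
ee_rot: [0.001, 0.992, -0.124, 0.038]
contact_force: [-0.8, -0.1, 0.1]
width: 0.0599
```

```bash
python3 -c "
from h import *
s=get_state();print(np.round(s['qpos'],4),np.round(s['qd'],3),np.round(s['position'],4),np.round(s['effort'],1),np.round(s['ee_rot'],4))"
```

```text
[-0.0544  0.3493  1.5075 -0.0069  1.2096  0.1959] [-0.001 -0.004  0.007  0.001  0.001  0.001] [0.6318 0.0328 0.1992] [  0.  -46.  -24.4  -0.   -0.4  -0. ] [ 6.000e-04  9.916e-01 -1.236e-01  3.770e-02]
```

```bash
python3 - <<'E'
from fit import *
s=get_state(); W=get_image('wrist')
q=s['ee_rot'];print(s['clock'],np.round(s['position'],4),'ang',2*np.arctan2(q[2],q[1]))
for m in masks_of(W,'caddy'):
  print(m['p'],m['xy'],m['region'].sum())
  if m['region'].sum()>3000: print(fit('caddy',[(W,s,m['region'])],[.6256,.034,-.24]))
E
```

```text
5.6 [0.6318 0.0328 0.1992] ang -0.24808469606961847
0.95 [303.7, 227.3] 6676
(array([ 0.6263,  0.0338, -0.2326]), np.float64(0.016))
0.77 [477.5, 340.5] 971
```

{"fn": "play_rows", "kwargs": {
  "series": [
    {"fingers":-0.4,"dx":-6,"dy":0,"dz":-40,"turn":0}
  ]
}}

```text
clock: 5.78
position: [0.6325, 0.0325, 0.1657]
ee_rot: [0.0, 0.991, -0.124, 0.046]
contact_force: [2.6, 0.4, 0.5]
width: 0.0599
```

```bash
cat > st.py <<'E'
from h import *
import sys
for i in range(int(sys.argv[1]) if len(sys.argv)>1 else 2): get_image('scene')
s=get_state(); q=s['ee_rot']; z=R.from_quat([q[1],q[2],q[3],q[0]]).as_matrix()[:,2]
print(s['clock'],np.round(s['position'],4),'ang %.3f'%(2*np.arctan2(q[2],q[1])),'tilt',np.round(z[:2],4),'w %.4f'%s['width'],np.round(s['contact_force'],1),'M',np.round(s['moment'],2),'q',np.round(s['qpos'],3),'eff',np.round(s['effort'],1))
E
python3 st.py
```

```text
5.8833 [0.6196 0.0331 0.1525] ang -0.248 tilt [ 0.0587 -0.0096] w 0.0596 [-1.8  0.1 -0.5] M [ 0.01  0.09 -0.05] q [-0.055  0.374  1.591 -0.007  1.117  0.196] eff [ -0.2 -49.2 -26.4  -0.   -1.4   0. ]
```

```bash
python3 st.py 2; python3 st.py 4
```

```text
5.9833 [0.6248 0.0328 0.1576] ang -0.248 tilt [ 0.0704 -0.0103] w 0.0599 [0.5 0.2 0.8] M [-0.  0. -0.] q [-0.055  0.372  1.581 -0.007  1.117  0.196] eff [  0.1 -44.5 -21.4  -0.   -0.2   0. ]
6.1833 [0.6272 0.0328 0.1605] ang -0.248 tilt [ 0.0772 -0.0106] w 0.0595 [-0.1  0.4  0.2] M [-0.07  0.03 -0.04] q [-0.055  0.37   1.578 -0.007  1.116  0.196] eff [ -0.  -45.4 -22.9  -0.   -0.4  -0. ]
```

{"fn": "play_rows", "kwargs": {
  "series": [
    {"fingers":-0.4,"dx":-2,"dy":1,"dz":-34,"turn":0}
  ]
}}

```text
clock: 6.27
position: [0.632, 0.0333, 0.1341]
ee_rot: [-0.0, 0.991, -0.124, 0.048]
contact_force: [2.0, -0.5, -0.5]
width: 0.0597
```

```bash
python3 st.py 2; python3 st.py 4
```

```text
6.3667 [0.6229 0.0339 0.124 ] ang -0.248 tilt [ 0.0709 -0.0103] w 0.0595 [-0.2  0.1 -0.8] M [-0.05  0.05  0.01] q [-0.053  0.398  1.631 -0.008  1.041  0.198] eff [ -0.2 -48.2 -24.5  -0.   -1.3   0. ]
6.5667 [0.6263 0.0337 0.128 ] ang -0.248 tilt [ 0.0796 -0.0108] w 0.0597 [ 0.8 -0.7 -0.3] M [ 0.02  0.04 -0.  ] q [-0.053  0.395  1.626 -0.008  1.041  0.198] eff [  0.  -45.6 -21.7  -0.   -0.4  -0. ]
```

{"fn": "play_rows", "kwargs": {
  "series": [
    {"fingers":1,"dx":-1,"dy":0,"dz":-2,"turn":0}
  ],
  "squeeze": 50
}}

```text
clock: 6.65
position: [0.6266, 0.0336, 0.1277]
ee_rot: [0.0, 0.991, -0.124, 0.042]
contact_force: [-1.3, -0.6, -0.2]
width: 0.049
```

```bash
python3 st.py 6; python3 st.py 4
```

```text
6.95 [0.6248 0.0338 0.1271] ang -0.248 tilt [ 0.0787 -0.0105] w 0.0114 [-3.5  0.2 10.4] M [0.3  1.28 0.05] q [-0.054  0.394  1.63  -0.007  1.038  0.198] eff [ -0.6 -40.3 -21.2  -0.3  -2.5   0. ]
7.15 [0.6242 0.034  0.1273] ang -0.248 tilt [ 0.0777 -0.0102] w 0.0109 [-2.8  1.   7.7] M [0.28 1.21 0.09] q [-0.053  0.394  1.63  -0.007  1.04   0.198] eff [ -0.5 -41.8 -21.6  -0.3  -2.1   0. ]
```

{"fn": "play_rows", "kwargs": {
  "series": [
    {"fingers":1,"dx":0,"dy":0,"dz":40,"turn":0}
  ]
}}

```text
clock: 7.23
position: [0.6177, 0.0344, 0.1598]
ee_rot: [0.001, 0.992, -0.124, 0.03]
contact_force: [-1.0, -0.4, -2.2]
width: 0.0112
```

```bash
python3 st.py 2;python3 st.py 2
```

```text
7.3333 [0.6274 0.034  0.1725] ang -0.248 tilt [ 0.0875 -0.0106] w 0.0109 [ 1.8  0.8 -0.9] M [ 0.   -0.07 -0.01] q [-0.053  0.356  1.568 -0.007  1.129  0.197] eff [  0.2 -43.8 -20.9  -0.    0.7  -0. ]
7.4333 [0.6246 0.034  0.1682] ang -0.248 tilt [ 0.0795 -0.0103] w 0.0108 [-1.1  0.2 -2.8] M [0.01 0.11 0.  ] q [-0.053  0.359  1.574 -0.007  1.128  0.197] eff [  0.  -48.2 -25.5  -0.   -0.7  -0. ]
```

{"fn": "play_rows", "kwargs": {
  "series": [
    {"fingers":1,"dx":-2,"dy":0,"dz":36,"turn":0}
  ]
}}

```text
clock: 7.52
position: [0.6166, 0.0342, 0.1958]
ee_rot: [0.001, 0.992, -0.124, 0.031]
contact_force: [-1.3, -0.2, -4.0]
width: 0.0111
```

```bash
python3 st.py 5; python3 - <<'E'
from fit import *
s=get_state(); W=get_image('wrist'); T=get_image('top')
save(W,'w1.png'); save(T,'t1.png')
o=np.zeros((480,800,3),np.uint8); o[:360,:480]=cv2.resize(W['pixels'],(480,360)); o[:400,480:]=cv2.resize(T['pixels'][240:350,130:218],(320,400),interpolation=3)
cv2.imwrite('pics/i.png',o[...,::-1])
for l in ['hook','caddy']:
  for n,im,st in (('w',W,s),('t',T,None)):
    for m in masks_of(im,l):
      print(l,n,round(m['p'],2),np.round(m['xy']),m['region'].sum())
      if l=='hook' and m['region'].sum()>2000: print(fit('hook',[(im,st,m['region'])],[.458,.197,.074]))
E
```

```text
7.7667 [0.6216 0.034  0.2027] ang -0.248 tilt [ 0.0767 -0.0102] w 0.0117 [ 0.4  0.7 -2.7] M [ 0.03  0.13 -0.02] q [-0.054  0.331  1.526 -0.006  1.207  0.197] eff [  0.  -47.3 -26.2  -0.   -0.6  -0. ]
hook w 0.79 [54. 43.] 10681
(array([0.4574, 0.2024, 0.0712]), np.float64(0.001))
hook t 0.82 [178. 294.] 1822
caddy w 0.84 [485. 343.] 2004
caddy w 0.63 [321. 259.] 13127
caddy t 0.17 [372. 276.] 3875
```

View pics/i.png

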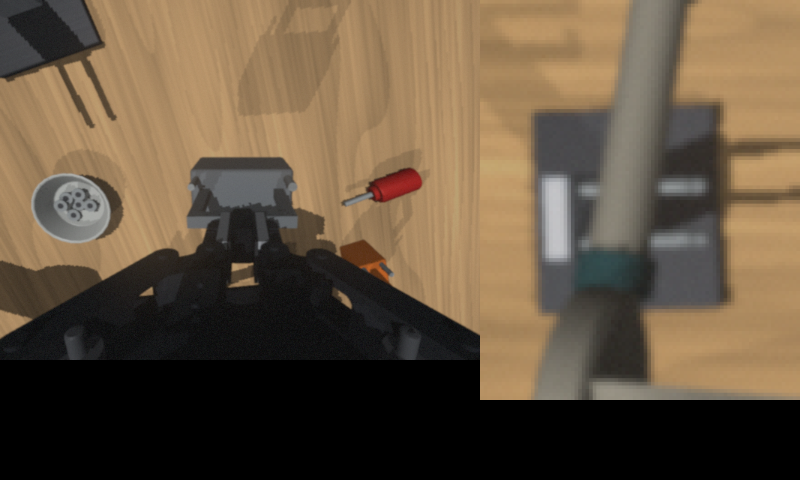

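The crops show the caddy gripped and lifted, with the dish at the left (70,207). The top crop shows the hook foot with both prongs free under the arm. Two estimates of the hook seat agree to about 5 mm.

{"fn": "play_rows", "kwargs": {
  "series": [
    {"fingers":1,"dx":-33,"dy":22,"dz":0,"turn":0.08},
    {"fingers":1,"dx":-33,"dy":22,"dz":-2,"turn":0.08},
    {"fingers":1,"dx":-33,"dy":22,"dz":-2,"turn":0.08},
    {"fingers":1,"dx":-33,"dy":22,"dz":-2,"turn":0.08}
  ]
}}

```text
clock: 8.4
position: [0.495, 0.1194, 0.1947]
ee_rot: [-0.006, 0.998, 0.039, 0.042]
contact_force: [0.1, 0.4, -1.9]
width: 0.0113
```

```bash
python3 st.py 8; python3 - <<'E'
from fit import *
s=get_state(); W=get_image('wrist')
for m in masks_of(W,'hook'):
      print(round(m['p'],2),np.round(m['xy']),m['region'].sum())
      if m['region'].sum()>2000: print(fit('hook',[(W,s,m['region'])],[.458,.20,.074]))
save(W,'j.png')
E
```

```text
8.8 [0.4978 0.1184 0.1956] ang 0.073 tilt [0.086  0.0136] w 0.0112 [ 0.3  0.1 -2.1] M [-0.01  0.07  0.02] q [0.094 0.169 1.775 0.006 1.111 0.018] eff [  0.2 -35.3 -24.1   0.   -0.5   0. ]
0.93 [262.  69.] 19779
(array([0.4587, 0.2024, 0.0714]), np.float64(0.014))
0.58 [583. 382.] 2048
(array([ 0.462,  0.348, -0.426]), np.float64(0.915))
```

View pics/j.png

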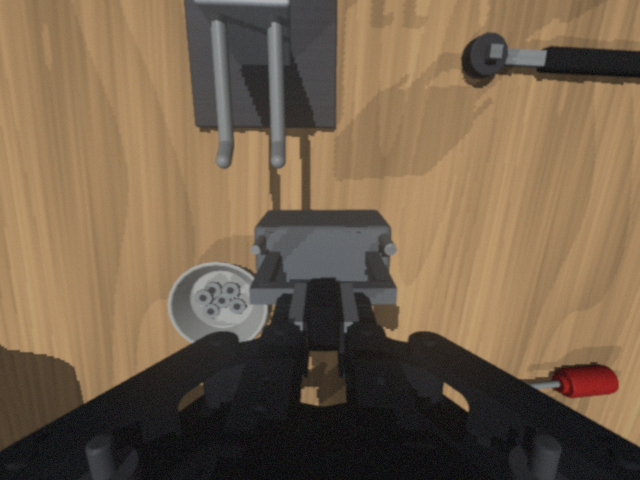

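The wrist view shows both prongs clear at (222,90) and (276,90) with tips at row 160. The caddy is level in the grip and parallel to the stand. The dish at (222,300) is below and untouched.

{"fn": "play_rows", "kwargs": {
  "series": [
    {"fingers":1,"dx":-32,"dy":18,"dz":-13,"turn":0}
  ]
}}

```text
clock: 8.98
position: [0.4746, 0.1347, 0.1851]
ee_rot: [-0.005, 0.998, 0.035, 0.05]
contact_force: [1.3, 0.6, -1.3]
width: 0.0114
```

```bash
python3 st.py 7
```

```text
9.3333 [0.4669 0.1362 0.1828] ang 0.073 tilt [0.0871 0.0137] w 0.0109 [-0.6  0.2 -2. ] M [-0.    0.1   0.03] q [0.14  0.142 1.844 0.002 1.067 0.066] eff [  0.2 -32.7 -23.3   0.   -0.5  -0. ]
```

{"fn": "play_rows", "kwargs": {
  "series": [
    {"fingers":1,"dx":-7,"dy":11,"dz":-7,"turn":0}
  ]
}}

```text
clock: 9.42
position: [0.4635, 0.146, 0.1775]
ee_rot: [-0.005, 0.998, 0.035, 0.047]
contact_force: [0.0, 0.6, -2.6]
width: 0.011
```

```bash
python3 st.py 6; python3 - <<'E'
from fit import *
s=get_state(); W=get_image('wrist'); S=get_image('scene')
for m in masks_of(W,'hook')[:1]:
      print(round(m['p'],2),np.round(m['xy']),m['region'].sum(),fit('hook',[(W,s,m['region'])],[.458,.20,.074]))
o=np.zeros((480,800,3),np.uint8); o[:360,:480]=cv2.resize(W['pixels'],(480,360)); o[:,480:]=cv2.resize(S['pixels'][195:315,410:490],(320,480),interpolation=3)
cv2.imwrite('pics/k.png',o[...,::-1])
E
```

```text
9.7167 [0.4607 0.1468 0.1762] ang 0.073 tilt [0.0881 0.0135] w 0.0110 [ 0.7  0.4 -2. ] M [ 0.01  0.14 -0.02] q [ 1.650e-01  1.440e-01  1.860e+00 -1.000e-03  1.048e+00  9.400e-02] eff [  0.1 -32.5 -23.2  -0.   -0.6  -0. ]
0.91 [304.  96.] 24334 (array([0.4584, 0.2013, 0.0714]), np.float64(0.012))
```

View pics/k.png

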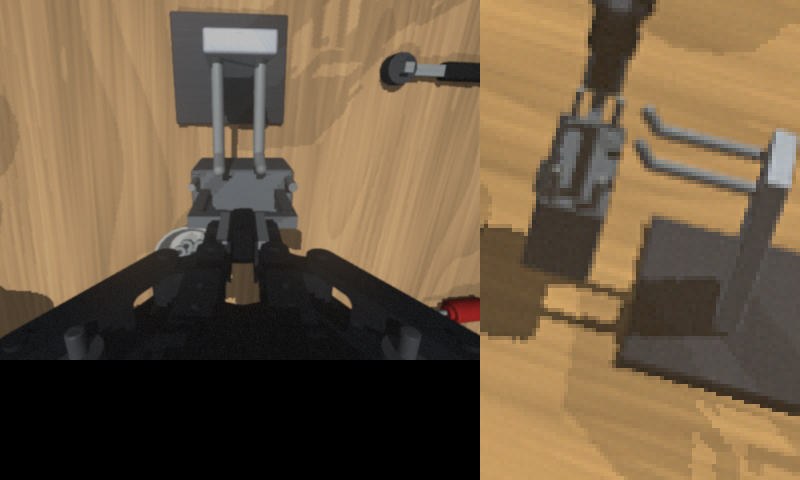

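The left crop shows the prongs centred on the caddy (columns 218 and 260, tab at 240). The right crop shows the handle just in front of the prong tips. Moving in.

{"fn": "play_rows", "kwargs": {
  "series": [
    {"fingers":1,"dx":-3,"dy":29,"dz":0,"turn":0}
  ]
}}

```text
clock: 9.95
position: [0.4582, 0.1725, 0.1762]
ee_rot: [-0.003, 0.998, 0.034, 0.044]
contact_force: [0.2, -0.1, -2.3]
width: 0.0112
```

```bash
python3 st.py 6
```

```text
10.25 [0.4574 0.1755 0.1761] ang 0.073 tilt [0.0877 0.0131] w 0.0111 [ 0.1 -0.2 -2.4] M [-0.03  0.08  0.04] q [ 0.229  0.154  1.848 -0.008  1.051  0.161] eff [  0.3 -33.2 -23.5  -0.   -0.6  -0. ]
```

{"fn": "play_rows", "kwargs": {
  "series": [
    {"fingers":1,"dx":-3,"dy":28,"dz":0,"turn":0}
  ]
}}

```text
clock: 10.33
position: [0.4549, 0.1998, 0.176]
ee_rot: [-0.003, 0.998, 0.034, 0.044]
contact_force: [0.5, 0.0, -2.3]
width: 0.0108
```

```bash
python3 st.py 6
```

```text
10.6333 [0.4543 0.2027 0.176 ] ang 0.072 tilt [0.0874 0.0123] w 0.0108 [ 0.1 -0.1 -2.6] M [0.02 0.09 0.07] q [ 0.289  0.166  1.832 -0.015  1.056  0.224] eff [  0.2 -34.  -23.5  -0.1  -0.6  -0. ]
```

{"fn": "play_rows", "kwargs": {
  "series": [
    {"fingers":1,"dx":2,"dy":0,"dz":-17,"turn":0}
  ]
}}

```text
clock: 10.72
position: [0.4586, 0.2027, 0.1617]
ee_rot: [-0.005, 0.998, 0.036, 0.047]
contact_force: [0.9, 0.4, -1.6]
width: 0.0107
```

```bash
python3 st.py 6
```

```text
11.0167 [0.4567 0.2024 0.1595] ang 0.072 tilt [0.0882 0.0124] w 0.0113 [ 0.4  0.1 -1.8] M [0.   0.06 0.01] q [ 0.287  0.185  1.855 -0.015  1.014  0.223] eff [ -0.  -34.3 -22.5  -0.1  -0.5  -0. ]
```

{"fn": "play_rows", "kwargs": {
  "series": [
    {"fingers":1,"dx":0,"dy":0,"dz":-5,"turn":0}
  ]
}}

```text
clock: 11.1
position: [0.4578, 0.2027, 0.1558]
ee_rot: [-0.005, 0.998, 0.036, 0.046]
contact_force: [0.5, 0.2, -1.4]
width: 0.0109
```

```bash
python3 st.py 6
```

```text
11.4 [0.4573 0.2026 0.155 ] ang 0.072 tilt [0.0896 0.0126] w 0.0113 [ 0.7 -0.4 -0.2] M [-0.02 -0.1   0.01] q [ 0.287  0.19   1.861 -0.016  1.001  0.223] eff [  0.3 -33.7 -21.2   0.1  -0.1   0. ]
```

{"fn": "play_rows", "kwargs": {
  "series": [
    {"fingers":1,"dx":0,"dy":0,"dz":-3,"turn":0}
  ]
}}

```text
clock: 11.48
position: [0.4577, 0.2027, 0.1543]
ee_rot: [-0.005, 0.998, 0.036, 0.046]
contact_force: [-8.8, -3.1, 32.5]
width: 0.0111
```

```bash
python3 st.py 5
```

```text
11.7333 [0.4575 0.2027 0.1545] ang 0.072 tilt [0.0916 0.013 ] w 0.0113 [-4.1 -2.4 15.3] M [-0.27  0.82 -0.03] q [ 0.287  0.19   1.863 -0.016  0.997  0.223] eff [ -0.1 -26.2 -18.9   0.1  -1.8   0. ]
```

{"fn": "play_rows", "kwargs": {
  "series": [
    {"fingers":-0.5,"dx":0,"dy":0,"dz":0,"turn":0}
  ]
}}

```text
clock: 11.82
position: [0.4575, 0.2027, 0.1555]
ee_rot: [-0.005, 0.998, 0.036, 0.046]
contact_force: [1.2, -0.5, -0.5]
width: 0.0222
```

```bash
python3 st.py 8
```

```text
12.2167 [0.4573 0.2026 0.1541] ang 0.072 tilt [0.0907 0.0127] w 0.0640 [-0.3  0.6 -0. ] M [ 0.01  0.06 -0.03] q [ 0.287  0.19   1.863 -0.016  0.997  0.223] eff [  0.  -33.7 -21.8  -0.1  -0.5  -0. ]
```

{"fn": "play_rows", "kwargs": {
  "series": [
    {"fingers":-0.5,"dx":0,"dy":0,"dz":40,"turn":0},
    {"fingers":-0.5,"dx":0,"dy":0,"dz":0,"turn":0}
  ]
}}

```text
clock: 12.38
position: [0.4561, 0.2022, 0.193]
ee_rot: [-0.004, 0.998, 0.036, 0.043]
contact_force: [1.8, 0.9, 0.6]
width: 0.0641
```

```bash
python3 st.py 6
```

```text
12.6833 [0.4513 0.2008 0.1867] ang 0.072 tilt [0.0727 0.0074] w 0.0640 [ 0.  -0.7 -0.2] M [-0.04  0.01 -0.01] q [ 0.287  0.159  1.811 -0.015  1.1    0.222] eff [  0.  -33.  -23.   -0.1  -0.4   0. ]
```

{"fn": "play_rows", "kwargs": {
  "series": [
    {"fingers":-0.5,"dx":0,"dy":0,"dz":40,"turn":0},
    {"fingers":-0.5,"dx":0,"dy":0,"dz":0,"turn":0}
  ]
}}

```text
clock: 12.85
position: [0.4496, 0.2002, 0.2248]
ee_rot: [-0.002, 0.999, 0.036, 0.033]
contact_force: [2.1, -0.1, 0.6]
width: 0.0641
```

```bash
python3 st.py 6
```

```text
13.15 [0.4453 0.1989 0.2186] ang 0.072 tilt [0.0538 0.0019] w 0.0641 [-0.5  0.5  0.3] M [-0.04  0.02 -0.02] q [ 0.287  0.134  1.756 -0.014  1.2    0.22 ] eff [  0.  -32.3 -23.9  -0.1  -0.3   0. ]
```

{"fn": "play_rows", "kwargs": {
  "series": [
    {"fingers":-0.5,"dx":0,"dy":0,"dz":40,"turn":0},
    {"fingers":-0.5,"dx":0,"dy":0,"dz":0,"turn":0}
  ]
}}

```text
clock: 13.32
position: [0.4432, 0.1983, 0.2563]
ee_rot: [0.001, 0.999, 0.036, 0.023]
contact_force: [1.7, 0.6, 0.6]
width: 0.0644
```

```bash
python3 st.py 6
```

```text
13.6167 [0.4392 0.1971 0.2502] ang 0.072 tilt [ 0.0344 -0.0038] w 0.0639 [ 0.6  0.7 -0.1] M [-0.05  0.03 -0.02] q [ 0.287  0.113  1.698 -0.014  1.298  0.218] eff [  0.  -31.7 -24.6  -0.1  -0.2   0. ]
```

{"fn": "play_rows", "kwargs": {
  "series": [
    {"fingers":-0.5,"dx":0,"dy":0,"dz":40,"turn":0},
    {"fingers":-0.5,"dx":0,"dy":0,"dz":0,"turn":0}
  ]
}}

```text
clock: 13.78
position: [0.4366, 0.1963, 0.2875]
ee_rot: [0.004, 0.999, 0.036, 0.013]
contact_force: [1.7, 1.0, 1.2]
width: 0.0642
```

```bash
python3 st.py 6
```

```text
14.0833 [0.4331 0.1952 0.2815] ang 0.072 tilt [ 0.0142 -0.0096] w 0.0643 [ 0.2  0.1 -1.2] M [ 0.01 -0.02 -0.01] q [ 0.287  0.097  1.638 -0.013  1.395  0.217] eff [  0.  -31.3 -25.1  -0.1  -0.1   0. ]
```

{"fn": "play_rows", "kwargs": {
  "series": [
    {"fingers":-0.5,"dx":0,"dy":-30,"dz":0,"turn":-0.1},
    {"fingers":-0.5,"dx":0,"dy":-30,"dz":0,"turn":-0.1}
  ]
}}

```text
clock: 14.25
position: [0.4332, 0.1384, 0.2803]
ee_rot: [0.004, 0.998, -0.063, 0.006]
contact_force: [0.6, 0.4, 0.6]
width: 0.0636
```

```bash
python3 st.py 6;  python3 - <<'E'
from fit import *
s=get_state(); W=get_image('wrist'); S=get_image('scene')
M['caddy_h']=[b+[0,0,.027] for b in M['caddy']]
for n,im,st in(('w',W,s),('s',S,None)):
  for m in masks_of(im,'caddy'):
    print(n,round(m['p'],2),np.round(m['xy']),m['region'].sum())
    if m['region'].sum()>1000: print(fit('caddy_h',[(im,st,m['region'])],[.458,.20,.074]))
o=np.zeros((480,800,3),np.uint8); o[:360,:480]=cv2.resize(W['pixels'],(480,360)); o[:,480:]=cv2.resize(S['pixels'][195:315,410:490],(320,480),interpolation=3)
cv2.imwrite('pics/l.png',o[...,::-1])
E
```

```text
14.55 [0.4335 0.139  0.2808] ang -0.124 tilt [ 0.0122 -0.008 ] w 0.0641 [-1.3  0.7  0.3] M [-0.04  0.01 -0.02] q [ 0.165  0.066  1.674 -0.01   1.39   0.291] eff [ -0.4 -29.2 -24.9  -0.1  -0.1  -0. ]
w 0.85 [342. 136.] 3698
(array([0.4589, 0.2029, 0.071 ]), np.float64(0.149))
w 0.58 [604. 384.] 1839
(array([0.4341, 0.1615, 1.0471]), np.float64(2.999))
s 0.98 [254. 301.] 1426
(array([-1.3457, -0.9499,  1.0204]), np.float64(0.897))
s 0.69 [462. 248.] 806
```

View pics/l.png

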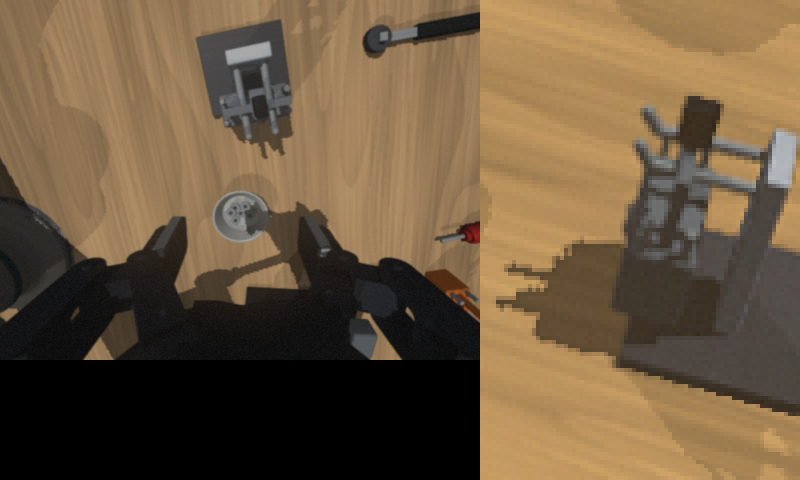

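The caddy hangs across both prongs: the wrist crop shows the bar over them at (257,105), and the scene crop shows it behind the tips. On to the mirror.

{"fn": "play_rows", "kwargs": {
  "series": [
    {"fingers":-0.5,"dx":1,"dy":-37,"dz":0,"turn":-0.01},
    {"fingers":-0.5,"dx":1,"dy":-37,"dz":0,"turn":-0.01},
    {"fingers":-0.5,"dx":1,"dy":-37,"dz":0,"turn":-0.01},
    {"fingers":-0.5,"dx":1,"dy":-37,"dz":0,"turn":-0.01},
    {"fingers":-0.5,"dx":1,"dy":-37,"dz":0,"turn":-0.01},
    {"fingers":-0.5,"dx":1,"dy":-37,"dz":0,"turn":-0.01},
    {"fingers":-0.5,"dx":1,"dy":-30,"dz":0,"turn":0}
  ]
}}

```text
clock: 15.33
position: [0.4407, -0.1117, 0.2814]
ee_rot: [0.001, 0.997, -0.081, 0.008]
contact_force: [0.9, 0.4, 0.3]
width: 0.064
```

```bash
python3 st.py 6;  python3 - <<'E'
from fit import *
s=get_state(); W=get_image('wrist'); T=get_image('top')
M['mirror_stand']+= [box(-10,0,-39,39,28,102),box(-5,5,-18,18,104,136)]
for n,im,st in(('w',W,s),('t',T,None)):
  for m in masks_of(im,'mirror_stand'):
    if m['region'].sum()>1500: print(n,round(m['p'],2),np.round(m['xy']),m['region'].sum(),fit('mirror_stand',[(im,st,m['region'])],[.4396,-.167,-.183]))
save(W,'m.png')
E
```

```text
15.6333 [ 0.4405 -0.1086  0.2812] ang -0.161 tilt [ 0.0152 -0.0025] w 0.0639 [1.2 0.4 0.5] M [0.02 0.01 0.07] q [-0.398  0.06   1.68   0.004  1.386 -0.238] eff [ -0.6 -28.5 -25.1  -0.   -0.1   0. ]
w 0.91 [394. 247.] 13448 (array([ 0.4414, -0.1656, -0.1875]), np.float64(0.025))
t 0.78 [373. 265.] 2976 (array([ 0.4489, -0.173 , -0.1505]), np.float64(0.244))
```

View pics/m.png

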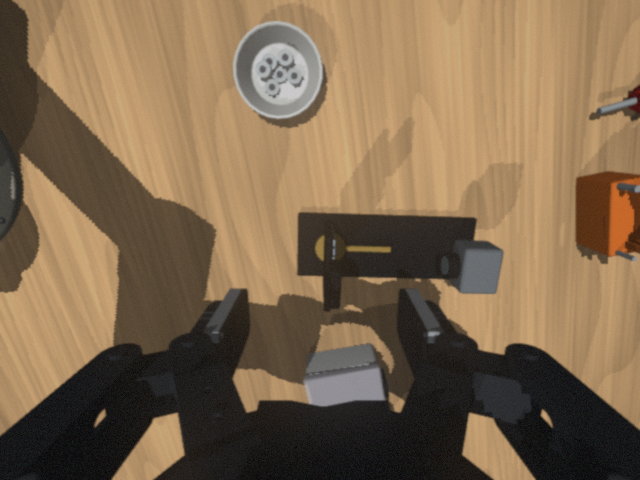

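{"fn": "play_rows", "kwargs": {
  "series": [
    {"fingers":-0.5,"dx":0,"dy":-29,"dz":-10,"turn":-0.012},
    {"fingers":-0.5,"dx":0,"dy":-26,"dz":-10,"turn":-0.012}
  ]
}}

```text
clock: 16.0
position: [0.442, -0.1592, 0.2635]
ee_rot: [0.0, 0.996, -0.087, 0.011]
contact_force: [-0.3, -0.6, -1.0]
width: 0.0643
```

```bash
python3 st.py 5
```

```text
16.25 [ 0.4415 -0.1589  0.2632] ang -0.178 tilt [ 0.0195 -0.0009] w 0.0642 [0.3 0.8 0.2] M [0.07 0.   0.03] q [-0.5    0.093  1.689  0.009  1.343 -0.325] eff [ -0.4 -30.  -24.6   0.   -0.1  -0. ]
```

{"fn": "play_rows", "kwargs": {
  "series": [
    {"fingers":-0.5,"dx":0,"dy":-2,"dz":-40,"turn":0}
  ]
}}

```text
clock: 16.33
position: [0.4467, -0.1624, 0.2298]
ee_rot: [0.003, 0.996, -0.088, 0.018]
contact_force: [2.8, -0.7, -0.1]
width: 0.0641
```

```bash
python3 st.py 2
```

```text
16.4333 [ 0.438  -0.1579  0.2194] ang -0.176 tilt [0.0105 0.0044] w 0.0637 [-1.2  0.4 -0.4] M [ 0.03  0.03 -0.02] q [-0.503  0.121  1.767  0.009  1.246 -0.329] eff [ -0.4 -31.8 -25.7   0.   -1.   -0. ]
```

{"fn": "play_rows", "kwargs": {
  "series": [
    {"fingers":-0.5,"dx":0,"dy":0,"dz":-30,"turn":0}
  ]
}}

```text
clock: 16.52
position: [0.4417, -0.159, 0.1939]
ee_rot: [-0.001, 0.996, -0.088, 0.01]
contact_force: [1.6, -0.7, 0.8]
width: 0.0644
```

```bash
python3 st.py 6;  python3 - <<'E'
from fit import *
s=get_state(); W=get_image('wrist')
M['mirror_stand']+= [box(-10,0,-39,39,28,102),box(-5,5,-18,18,104,136)]
for m in masks_of(W,'mirror_stand'):
    if m['region'].sum()>1500: print(round(m['p'],2),np.round(m['xy']),m['region'].sum(),fit('mirror_stand',[(W,s,m['region'])],[.4405,-.166,-.185]))
save(W,'n.png')
E
```

```text
16.8167 [ 0.4394 -0.1584  0.1915] ang -0.176 tilt [0.0138 0.0027] w 0.0642 [ 1.1 -0.2 -0.7] M [ 0.05 -0.03 -0.04] q [-0.502  0.144  1.814  0.01   1.173 -0.33 ] eff [  0.1 -31.1 -22.1   0.    0.    0. ]
0.79 [415. 229.] 24195 (array([ 0.4417, -0.1656, -0.1883]), np.float64(0.024))
```

{"fn": "play_rows", "kwargs": {
  "series": [
    {"fingers":-0.5,"dx":1,"dy":-7,"dz":-38,"turn":-0.011}
  ]
}}

```text
clock: 17.0
position: [0.4456, -0.1676, 0.1598]
ee_rot: [0.001, 0.996, -0.093, 0.014]
contact_force: [1.7, -1.4, -0.7]
width: 0.0642
```

```bash
python3 st.py 2;python3 st.py 4
```

```text
17.1 [ 0.4386 -0.165   0.1513] ang -0.188 tilt [0.0092 0.0048] w 0.0641 [-0.8 -0.2  0.9] M [-0.02  0.03 -0.01] q [-0.515  0.187  1.871  0.01   1.077 -0.332] eff [ -0.3 -33.1 -23.    0.   -0.9  -0. ]
17.3 [ 0.4411 -0.1658  0.1547] ang -0.187 tilt [0.0158 0.0016] w 0.0642 [-0.5 -0.7 -0.1] M [-0.03  0.05  0.02] q [-0.514  0.184  1.866  0.01   1.079 -0.332] eff [ -0.1 -32.3 -21.    0.   -0.    0. ]
```

{"fn": "play_rows", "kwargs": {
  "series": [
    {"fingers":-0.5,"dx":0,"dy":0,"dz":-36,"turn":0}
  ]
}}

```text
clock: 17.38
position: [0.4468, -0.1688, 0.1249]
ee_rot: [0.002, 0.996, -0.093, 0.015]
contact_force: [1.8, -0.6, -0.3]
width: 0.0641
```

```bash
python3 st.py 6
```

```text
17.6833 [ 0.4421 -0.1663  0.1202] ang -0.187 tilt [0.0181 0.0003] w 0.0645 [ 0.2  0.1 -0.1] M [ 0.02  0.02 -0.02] q [-0.514  0.222  1.917  0.011  0.987 -0.333] eff [  0.  -33.3 -19.6   0.   -0.    0. ]
```

{"fn": "play_rows", "kwargs": {
  "series": [
    {"fingers":1,"dx":0,"dy":0,"dz":0,"turn":0}
  ],
  "squeeze": 40
}}

```text
clock: 17.77
position: [0.4428, -0.1666, 0.1215]
ee_rot: [-0.001, 0.996, -0.093, 0.01]
contact_force: [-0.5, -0.2, -0.5]
width: 0.0532
```

```bash
python3 st.py 8;python3 st.py 2
```

```text
18.1667 [ 0.4437 -0.1667  0.1209] ang -0.188 tilt [ 0.0215 -0.0005] w 0.0094 [5.6 0.4 2.5] M [ 0.21 -0.01 -0.05] q [-0.514  0.222  1.915  0.012  0.986 -0.333] eff [ -1.  -33.8 -17.4  -0.5   0.7  -0. ]
18.2667 [ 0.4437 -0.1667  0.1209] ang -0.187 tilt [ 0.0213 -0.0005] w 0.0092 [5.  0.7 1.9] M [ 0.25 -0.02  0.  ] q [-0.514  0.222  1.915  0.012  0.986 -0.333] eff [ -1.  -33.6 -17.4  -0.6   0.7  -0. ]
```

{"fn": "play_rows", "kwargs": {
  "series": [
    {"fingers":1,"dx":0,"dy":0,"dz":0,"turn":0.1},
    {"fingers":1,"dx":0,"dy":0,"dz":0,"turn":0.1},
    {"fingers":1,"dx":0,"dy":0,"dz":-1,"turn":0.1}
  ]
}}

```text
clock: 18.52
position: [0.4441, -0.1667, 0.1208]
ee_rot: [-0.002, 0.998, 0.062, 0.01]
contact_force: [-0.9, 1.7, 15.8]
width: 0.0093
```

```bash
python3 st.py 5
```

```text
18.7667 [ 0.4441 -0.1667  0.1208] ang 0.120 tilt [0.02   0.0057] w 0.0094 [0.6 2.6 7.3] M [ 0.11  0.64 -0.01] q [-0.517  0.224  1.912  0.018  0.991 -0.647] eff [ -0.8 -31.1 -18.   -0.1  -0.6  -0. ]
```

{"fn": "play_rows", "kwargs": {
  "series": [
    {"fingers":1,"dx":0,"dy":0,"dz":0,"turn":0.1},
    {"fingers":1,"dx":0,"dy":0,"dz":0,"turn":0.1},
    {"fingers":1,"dx":0,"dy":0,"dz":0,"turn":0.1},
    {"fingers":1,"dx":0,"dy":0,"dz":0,"turn":0.1},
    {"fingers":1,"dx":0,"dy":0,"dz":0,"turn":0.1}
  ]
}}

```text
clock: 19.18
position: [0.4445, -0.1665, 0.1209]
ee_rot: [-0.005, 0.949, 0.316, 0.009]
contact_force: [1.5, 0.7, 0.3]
width: 0.0092
```

```bash
python3 st.py 5; python3 - <<'E'
from fit import *
s=get_state(); W=get_image('wrist');T=get_image('top');S=get_image('scene')
for n,im,st in(('w',W,s),('s',S,None),('t',T,None)):
  hsv=cv2.cvtColor(im['pixels'],cv2.COLOR_RGB2HSV)
  print(n,proj(im,[[.4437,-.1665,.013],[.4437+.06*np.cos(1.52),-.1665+.06*np.sin(1.52),.013]],st).round(0).tolist())
o=np.zeros((600,800,3),np.uint8); o[:360,:480]=cv2.resize(W['pixels'],(480,360))
o[:300,480:]=cv2.resize(S['pixels'][175:250,265:345],(320,300),interpolation=3)
o[300:,480:]=cv2.resize(T['pixels'][255:335,325:410],(320,300),interpolation=3)
cv2.imwrite('pics/o.png',o[...,::-1])
E
```

```text
19.4333 [ 0.4444 -0.1665  0.1209] ang 0.635 tilt [0.0143 0.0144] w 0.0090 [2.9 1.3 1. ] M [-0.28  0.19 -0.07] q [-0.52   0.229  1.905  0.023  1.003 -1.168] eff [ -1.  -34.3 -19.1  -0.1   0.3  -0.1]
w [[319.0, 240.0], [375.0, 174.0]]
s [[315.0, 218.0], [336.0, 225.0]]
t [[365.0, 307.0], [336.0, 305.0]]
```

View pics/o.png

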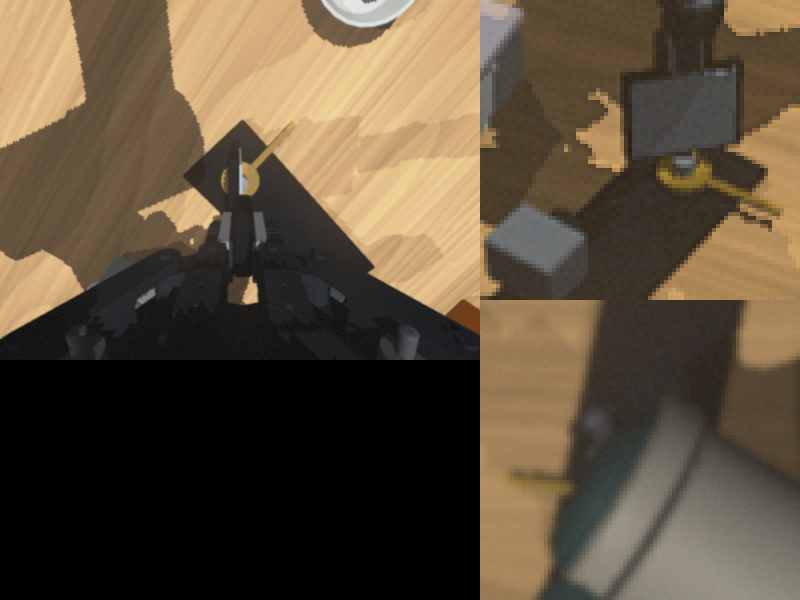

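The pointer swings out from (320,240) to about (392,165) in the full wrist picture, heading toward the caddy. I'll measure its angle.

```bash
cat > ptr.py <<'E'
from fit import *
s=get_state(); W=get_image('wrist')
hsv=cv2.cvtColor(W['pixels'],cv2.COLOR_RGB2HSV)
y,x=np.mgrid[:480,:640]
k=(hsv[...,0]>18)&(hsv[...,0]<32)&(hsv[...,1]>150)&(hsv[...,2]>80)&(x>340)&(x<402)&(y>155)&(y<240)
n,lab,sta,_=cv2.connectedComponentsWithStats(k.astype(np.uint8)); i=1+np.argmax(sta[1:,4]); yy,xx=np.where(lab==i)
P=ray(W,np.c_[xx,yy],.016,s)[:,:2]; c=P.mean(0); d=np.linalg.svd(P-c)[2][0]; d*=np.sign(d[1])
piv=np.array([.444,-.1665]); a=np.arctan2(d[1],d[0]); v=P[:]-piv
stud=np.array([.4606,.179]); q=s['ee_rot']
print('n',len(P),'pointer axis',a,'via pivot',np.arctan2(*(c-piv)[::-1]),'reach',np.linalg.norm(v,axis=1).max(),'stud',np.arctan2(*(stud-piv)[::-1]),'tool',2*np.arctan2(q[2],q[1]),'miss at stud mm',1000*np.cross(d,stud-c))
E
python3 ptr.py 2>/dev/null
sed -i "s/np.cross(d,stud-c)/(d[0]*(stud-c)[1]-d[1]*(stud-c)[0])/" ptr.py; python3 ptr.py 2>&1 | tail -3
```

```text
return bound(*args, **kwds)
ValueError: attempt to get argmax of an empty sequence
```

```bash
python3 - <<'E'
from fit import *
W=get_image('wrist'); h=cv2.cvtColor(W['pixels'],cv2.COLOR_RGB2HSV)
for p in [(375,180),(380,177),(372,186),(360,197),(388,170),(430,200),(420,130)]: print(p,W['pixels'][p[1],p[0]],h[p[1],p[0]])
E
```

```text
(375, 180) [181 148  85] [ 20 135 181]
(380, 177) [177 147  82] [ 21 137 177]
(372, 186) [180 147  83] [ 20 137 180]
(360, 197) [175 145  84] [ 20 133 175]
(388, 170) [202 165  93] [ 20 138 202]
(430, 200) [220 182 131] [ 17 103 220]
(420, 130) [228 192 137] [ 18 102 228]
```

```bash
sed -i "s/hsv\[...,0\]>18/hsv[...,0]>18/; s/hsv\[...,1\]>150/hsv[...,1]>122/" ptr.py; python3 ptr.py 2>&1 | tail -3
```

```text
n 707 pointer axis 1.537274560032509 via pivot 1.4611710830676927 reach 0.07232224352488412 stud 1.5227869367765012 tool 0.6366665646118301 miss at stud mm -1.5957380308495428
```

```bash
cat >> ptr.py <<'E'
t=(P-c)@d; n_=(P-c)@np.array([-d[1],d[0]])
print('pivot pred. along',((piv-c)@d).round(4),'perp',((piv-c)@np.array([-d[1],d[0]])).round(4))
for a0 in np.arange(t.min(),t.max(),.006):
    m=(t>=a0)&(t<a0+.006); print((a0*1000).round(1),m.sum(),'%.2f..%.2f mean %.2f mm'%(n_[m].min()*1e3,n_[m].max()*1e3,n_[m].mean()*1e3))
print('disc',ray(W,[[320,240]],.016,s))
cv2.imwrite('pics/p.png',np.hstack([cv2.resize(W['pixels'][140:290,280:430],(400,400),interpolation=0),np.repeat(cv2.resize((lab==i).astype(np.uint8)[140:290,280:430]*255,(400,400),interpolation=0)[...,None],3,2)])[...,::-1])
E
python3 ptr.py 2>&1
```

```text
Traceback (most recent call last):
  File "ptr.py", line 2, in <module>
    s=get_state(); W=get_image('wrist')
                     ~~~~~~~~~^^^^^^^^^
ValueError: 200 camera calls are used up
```

```bash
python3 - <<'E'
import cv2,numpy as np
o=cv2.imread('pics/o.png'); h=cv2.cvtColor(o,cv2.COLOR_BGR2HSV)
c=cv2.resize(o[105:215,200:310],(660,660),interpolation=cv2.INTER_CUBIC); 
k=((h[...,1]>122)&(h[...,0]>18)&(h[...,0]<32)&(h[...,2]>80))[105:215,200:310]
m=cv2.resize(k.astype(np.uint8)*255,(300,300),interpolation=0)
z=np.hstack([cv2.resize(c,(500,500)),cv2.copyMakeBorder(cv2.cvtColor(m,cv2.COLOR_GRAY2BGR),0,200,0,0,0)]); cv2.imwrite('pics/q.png',z)
E
```

```text
(no output)
```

View pics/q.png

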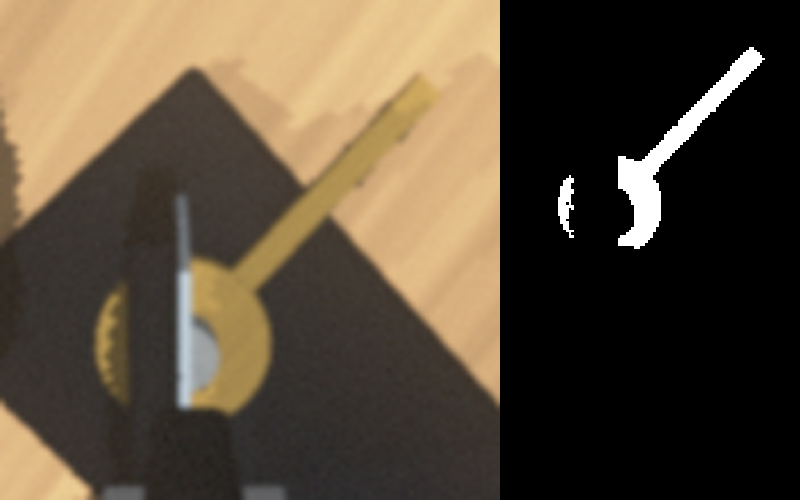

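The cut-out pointer bar lies at about 46° in the image. A direction of 1.52 rad would show as 49.7°, so the pointer is at about 1.46 rad. This agrees with the tool angle (2·0.636+0.187), so it still needs about 0.03 rad. The earlier 1.537 axis fit was skewed because the mask included the disc.

{"fn": "play_rows", "kwargs": {
  "series": [
    {"fingers":1,"dx":0,"dy":0,"dz":0,"turn":0.031},
    {"fingers":1,"dx":0,"dy":0,"dz":0,"turn":0},
    {"fingers":1,"dx":0,"dy":0,"dz":0,"turn":0}
  ]
}}

```text
clock: 20.03
position: [0.4445, -0.1665, 0.1209]
ee_rot: [-0.005, 0.945, 0.328, 0.009]
contact_force: [2.5, 0.5, -0.0]
width: 0.0098
```

```bash
python3 st.py 0
```

```text
20.0333 [ 0.4445 -0.1665  0.1209] ang 0.667 tilt [0.0141 0.015 ] w 0.0098 [ 2.5  0.5 -0. ] M [-0.3   0.22 -0.06] q [-0.52   0.229  1.905  0.024  1.003 -1.2  ] eff [ -1.1 -34.3 -19.1  -0.1   0.3  -0.1]
```

Tool angle is 0.667 against a target of 0.668, forces are about 3 N, and the arm is steady. Handing in.

```bash
python3 -c "
from rig import *
print(sign_off())"
```

```text
the job is handed in; nothing more can be done
None
```

I handed the job in at about 20 s. The caddy hangs by its handle over both prongs of the hook stand, let go, with its stud facing the mirror. The gripper is still holding the mirror turned by about 0.854 rad.

**Caddy:** The last wrist-camera fit put it at (0.459, 0.203) m, within about 1 mm of the hook seat. That fit was only moderate (cost 0.15), but the picture showed the bar across both prongs.

**Mirror:** The tool angle is 0.667 rad; halving the angle between lens and stud needs 0.668. The arm was steady, with about 3 N on it. I worked the stud's position out from the caddy fit, since I never saw it reflected.

**What disagreed or went unchecked:**
- **Pointer angle:** One automatic fit gave 1.537 rad, but its mask included the pointer's disc. Reading the bar itself gave about 1.46, matching the tool's 1.457 before a last turn of 0.031 rad.
- **Last turn not seen:** I used up all 200 camera calls before it, many of them just to let the arm settle. That turn was checked only from the arm's own readings.
- **Wrist drift:** The tool tilted up to about 5° as the rows added up, so the caddy was carried slightly tilted. I brought it down to about 1° before gripping the mirror.
- **Other things on the bench:** I touched none of them that I know of, but took no final picture to confirm it.

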